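# Set the sifter dial wide open and release the nuts

## Task

Turn the dial of the topping dispenser clockwise until it stops, so that its widest window stands under the tube. Then twist the spring knob clockwise to its stop, hold it until all four nuts have dropped into the steel cup below, and let it spring back. Leave the cup standing under the outlet and do not disturb the salt shaker or the spare cup beside it.

Things in the scene. Friction and masses are not known exactly. Their poses are not given: they have to be found in the camera images.
- dispenser: Steel topping dispenser, fixed, 160 mm deep, 190 mm wide. Origin: on the worktop, straight below the outlet and the clear tube of nuts. At yaw 0 its open front looks to -x. Dial axis at its own y = -56 mm (right, seen from the robot), spring knob axis at y = +56 mm (left), tube between. All but the two grips is below 172 mm
- dial_grip (a point): Centre of the sifter dial's grip, on its vertical axis, 196 mm above the worktop: an upright black bar 60 mm long (this point's x), 14 mm thick (its y), 34 mm high (z 172 to 206 mm), over a round black skirt of 60 mm. A shaft joins it to a white disc, 157 mm wide, 65 mm up, with a narrow, a middle and a wide window. The point turns with the dial
- dial (a joint): Dial angle, rad; grows clockwise seen from above. 0 closed; 1.0 narrow window under the tube; 1.75 middle window (11 mm, too narrow for the nuts); 2.6 widest window, at the hard end stop. Starts between 0 and 0.5, so it needs more than one grasp. Stays where left; friction about 0.05 N m
- release_grip (a point): Centre of the spring knob's grip, on its vertical axis, 196 mm above the worktop: an upright black wing 67 mm long (this point's x), 12 mm thick (13 at the rounded ends), 34 mm high (z 172 to 206 mm), no wide skirt, on a steel shaft with a flat steel shutter under the tube. The point turns with the knob
- release (a joint): Spring knob angle, rad; 0 at rest (outlet shut), grows clockwise seen from above, hard stop at 1.1 (outlet open: the nuts fall within a second if the dial is at its widest window). A spring turns it back when let go: 0.03 N m at rest, 0.12 N m at the stop
- cup_center (a point): Centre, half-way up, of the plain steel portion cup, 61 mm across at the rim, 37 mm high, that stands open under the outlet on the dispenser's 6 mm tray
- shaker_center (a point): Bystander: centre of the salt shaker, 44 mm across, 90 mm high, standing on the worktop to one side of the dispenser
- spare_cup_center (a point): Bystander: centre of the spare steel cup, 61 mm across, 37 mm high, standing on the worktop to the other side
- nut0_center (a point): Centre of nut 1 of 4, a brown ball of 20 mm diameter, 10 g; they start stacked in the clear tube over the dial's disc
- nut1_center (a point): Centre of nut 2 of 4, a brown ball of 20 mm diameter, 10 g; they start stacked in the clear tube over the dial's disc
- nut2_center (a point): Centre of nut 3 of 4, a brown ball of 20 mm diameter, 10 g; they start stacked in the clear tube over the dial's disc
- nut3_center (a point): Centre of nut 4 of 4, a brown ball of 20 mm diameter, 10 g; they start stacked in the clear tube over the dial's disc

How it is judged:
By the outcome, as a careful person would: the job done as asked, in the order asked, and still so for the second after the job is handed in, with the robot touching nothing.
It also fails if it takes over 64 s, if anything falls off the work surface, if the arm or the gripper's body presses on something with over 40 N, if the wrist force passes 120 N, or if a joint passes its speed limit or range.

## Robot

A 7-joint arm with a two-finger parallel gripper is mounted at the origin on a cart in front of the work surface, level with it; the furniture and walls round the work are solid. World frame = base frame: x ahead of the robot, y to its left, z up, the work surface at z = 0. Lengths are in mm, angles in rad, forces in N, time in s.
With the tool pointing down it reaches from about 400 to 900 mm from the base axis. Payload 5.5 kg.
Tool frame: the origin (TCP) lies on the centre line of the jaws, within the pads' length; the fingertips stand 17 mm ahead of it and the grasp point (between the pads) lies 2 mm behind it; z points along the fingers, y is the line along which they close (so a half turn about z gives the same grasp; the last joint's range is limited). The gripper opens to 92 mm and grips with 3 to 60 N. Pads are 19 mm wide; open, the fingers measure 130 mm over their backs; the gripper's body (75 mm by 190 mm) begins 47 mm behind the grasp point.
Start: joints at [-0.889, 0.501, -0.427, 1.55, 0.221, 1.138, -0.21], TCP at [264.296, 593.841, 243.729] pointing down, gripper open.
Joint ranges: [-2.88, 2.88], [-0.31, 2.03], [-1.54, 1.56], [0.2, 2.42], [-1.41, 4.55], [0.19, 2.02], [-2.57, 2.57]. Speed limits (rad/s): [2.57, 2.57, 3.14, 3.14, 3.14, 3.14, 3.14].

## Interface

Orientations are given as [roll, pitch, yaw] about the fixed x, y, z axes, in that order (R = Rz(yaw) Ry(pitch) Rx(roll)).
In Python, from station import bot gives the robot as it stands. Calls block until the motion is done:
- bot.move_to(position, orientation): joint-space move of the TCP to a pose.
- bot.move_linear(position, velocity=150, orientation=None): straight line of the TCP; orientation=None keeps the orientation; velocity is the mean speed in mm/s.
- bot.movej(angles): joint-space move.
- bot.grip(opening): finger opening in mm; the grip force is fixed at half the most; returns when the fingers have stopped.
- bot.pause(seconds).
- bot.ik(position, orientation): joint angles nearest the present ones, or None.
- bot.get_state(): the state.
- bot.camera(name): name is "scene" or "side" or "wrist"; returns the picture (480x640x3 uint8, red, green, blue); there is no depth.
- bot.camera_info(name): a dict with "mtx" (3x3 intrinsics, pixels), "dist_coeffs" ([k1, k2, p1, p2, k3] as OpenCV has them; the pictures are not rectified), "camera_from_world" (4x4, takes a point from world to camera coordinates). Camera axes: x right, y down, z forward; pixel columns grow to the right and rows downward; lengths in mm; the calibration is good to about 2 mm. A picture is of the moment at which its call begins: read the wrist's pose just before it. camera_info takes no time and is no camera call; for the wrist camera it gives the pose at the moment of the call.
A pose or a line that the arm cannot do raises bot.MotionError and nothing moves.
- bot.sign_off(): hands the job in; it is judged then, once.
Trained networks look in the newest picture that a camera, given by its name, has taken for a name from the list of things; names that differ only in an ending like _2 or _b are one class to them, and where a whole thing is asked for, a point or a joint stands for the part that bears it (a point fixed in the world has none). Each returns a list of dicts, best first, with "confidence" (0 to 1); they miss things now and then, are a little off and sometimes report something else, mostly with a low value. They report only what shows in the picture. A call takes as long as a camera call.
- bot.masks_of(camera, thing): "mask" (480x640 bool, what is visible of it) and "position" ([row, column] in pixels, amid what is visible of it).
- bot.place_of(camera, thing): "position" ([row, column] in pixels: a listed point, or the origin of a listed thing).
The state is a dict: "time_s": time; "joint_positions": joint angles; "qvel": joint speeds; "joint_torque": joint torques, N m; "tcp_pos": TCP position; "eef_rot": TCP orientation; "ft_force": force on the tool from outside, world axes, zero at the start; "torque": the same for the moment, N m; "grip_width": finger opening in mm; "grip_force": force on a finger pad.
Only numpy, scipy, OpenCV 4.12 (cv2) and the standard library are available. Lean on these libraries where they do the work, as an engineer would, in place of code of your own. Each camera call takes 0.05 s, during which the arm holds its last target. There are 200 camera calls.

## Working session

There is one attempt and no reset: what is moved stays moved. The work goes in short steps, each a Python script; the robot and the scene stay as the last script left them, time stands still between calls to the robot, and variables do not carry over. Pictures are saved under pics/ and viewed, at most 10 in all, crops included, and the job is handed in when it is done.

```bash
mkdir -p pics
cat > h.py <<'E'
import numpy as np, cv2
from station import bot
def ray(cam, rc, info=None):
    i=info or bot.camera_info(cam); T=np.array(i["camera_from_world"])
    p=cv2.undistortPoints(np.array([[[rc[1],rc[0]]]],float),np.array(i["mtx"]),np.array(i["dist_coeffs"]))[0,0]
    R=T[:3,:3]; return -R.T@T[:3,3], R.T@np.array([p[0],p[1],1])
def atz(cam, rc, z, info=None):
    o,d=ray(cam,rc,info); return o+d*(z-o[2])/d[2]
def tri(a,b):
    A=0;B=0
    for o,d in (a,b):
        d=d/np.linalg.norm(d);P=np.eye(3)-np.outer(d,d);A=A+P;B=B+P@o
    return np.linalg.solve(A,B)
def save(cam,name):
    im=np.array(bot.camera(cam)); cv2.imwrite(f"pics/{name}.png",cv2.cvtColor(im,cv2.COLOR_RGB2BGR)); return im
E
python3 - <<'E'
from h import *
np.set_printoptions(precision=1,suppress=True)
for c in("scene","side","wrist"):
    save(c,c+"0")
    for t,z in(("dial_grip",196),("release_grip",196),("cup_center",24.5),("shaker_center",45),("spare_cup_center",18.5),("dispenser",0),("nut0_center",100)):
        for r in bot.place_of(c,t)[:2]: print(c,t,np.array(r["position"]),round(r["confidence"],2),atz(c,r["position"],z))
print(bot.get_state())
a=cv2.imread("pics/scene0.png");b=cv2.imread("pics/side0.png")
cv2.imwrite("pics/both0.png",cv2.resize(np.vstack([a,b]),(400,600)))
E
```

```text
scene dial_grip [207.8 328.5] 0.95 [545.6 -18.7 196. ]
scene release_grip [212.9 279.6] 0.96 [574.1  88.8 196. ]
scene cup_center [211.7 282.6] 0.68 [1002.7  -99.9   24.5]
scene cup_center [278.8 306.9] 0.5 [557.9  36.5  24.5]
scene shaker_center [253.7 445.6] 0.8 [ 464.4 -302.9   45. ]
scene spare_cup_center [337.9 195.2] 0.6 [461.9 330.   18.5]
scene dispenser [286.2 304.5] 0.7 [568.6  38.5   0. ]
side dial_grip [228.1 349. ] 0.84 [566.  -33.3 196. ]
side release_grip [215.1 343.4] 0.65 [560.8  55.5 196. ]
side shaker_center [379.9 303.2] 0.78 [ 476.1 -320.4   45. ]
side spare_cup_center [379.1 304. ] 0.33 [ 476.7 -280.3   18.5]
side dispenser [302.3 343.6] 0.6 [562.5  35.1   0. ]
side nut0_center [304.6 344.8] 0.25 [ 549.4 -174.2  100. ]
{'time_s': 1.2, 'joint_positions': array([-0.9,  0.5, -0.4,  1.6,  0.2,  1.1, -0.2]), 'qvel': array([-0., -0., -0., -0.,  0.,  0.,  0.]), 'joint_torque': array([  0. , -56.6,  -5.8, -28. ,  -0.1,   0. ,   0. ]), 'tcp_pos': array([264.3, 593.8, 243.7]), 'eef_rot': array([-3.1, -0. ,  2.7]), 'ft_force': array([ 0.2,  0.1, -0.2]), 'torque': array([0., 0., 0.]), 'grip_force': 0.0, 'grip_width': 91.90682775446739}
```

View pics/scene0.png

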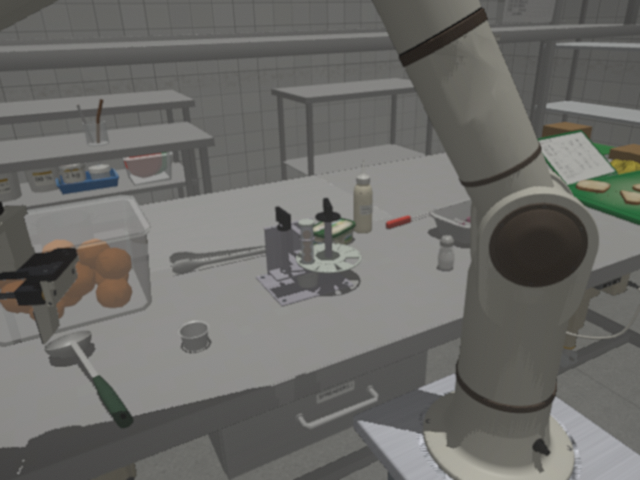

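View pics/side0.png

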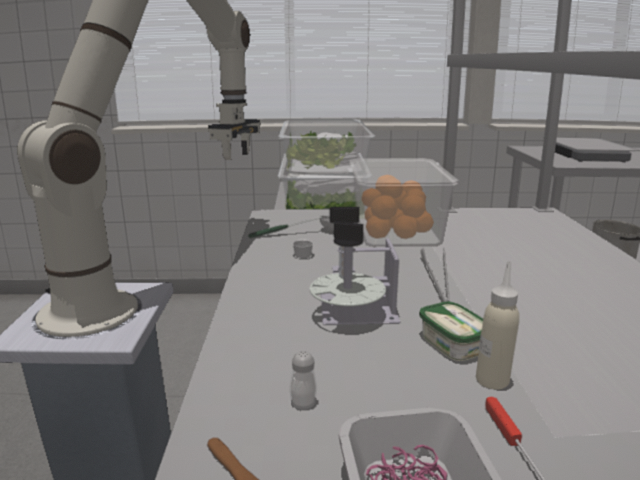

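The scene view shows the dispenser at about (285, 305), dial bar at (208, 328), spring wing at (213, 280), shaker at (254, 446) and spare cup at (338, 195). The side view shows the dial at (228, 349). The nuts are hidden there. Next I look from above with the wrist camera.

Run:
```python
from h import *
np.set_printoptions(precision=2,suppress=True)
i=bot.camera_info("wrist");T=np.array(i["camera_from_world"]);c=-T[:3,:3].T@T[:3,3];s=bot.get_state()
print(c,s["tcp_pos"],s["eef_rot"],"fwd",T[2,:3],"right",T[0,:3])
for y in np.arange(-3,3.1,.5):
    for p in([560,35,420],[548,-21,196],[573,88,196]):
        q=bot.ik(p,[np.pi,0,y]); print(round(y,1),p[2],None if q is None else np.array(q)[[4,6]],end=' | ')
    print()
```

```text
[192.75 626.53 384.9 ] [264.29 593.83 243.72] [-3.14 -0.    2.72] fwd [ 0.26 -0.12 -0.96] right [ 0.41  0.91 -0.  ]
-3.0 420 [0.04 1.57] | -3.0 196 [0.08 1.63] | -3.0 196 [0.15 1.39] | 
-2.5 420 [0.04 2.06] | -2.5 196 [0.11 2.11] | -2.5 196 [0.2  1.85] | 
-2.0 420 [0.06 2.55] | -2.0 196 [0.16 2.56] | -2.0 196 [0.25 2.3 ] | 
-1.5 420 None | -1.5 196 [-0.83 -2.35] | -1.5 196 [-0.88 -2.53] | 
-1.0 420 [-0.44 -2.27] | -1.0 196 [-0.83 -1.85] | -1.0 196 [-0.88 -2.03] | 
-0.5 420 [-0.3 -1.9] | -0.5 196 [-0.45 -1.68] | -0.5 196 [-0.67 -1.69] | 
0.0 420 [-0.04 -1.65] | 0.0 196 [-0.11 -1.48] | 0.0 196 [-0.11 -1.68] | 
0.5 420 [-0.02 -1.16] | 0.5 196 [-0.09 -1.  ] | 0.5 196 [-0.07 -1.21] | 
1.0 420 [-0.01 -0.67] | 1.0 196 [-0.06 -0.53] | 1.0 196 [-0.03 -0.75] | 
1.5 420 [ 0.   -0.18] | 1.5 196 [-0.04 -0.05] | 1.5 196 [ 0.01 -0.28] | 
2.0 420 [0.02 0.3 ] | 2.0 196 [-0.01  0.43] | 2.0 196 [0.05 0.19] | 
2.5 420 [0.02 0.8 ] | 2.5 196 [0.03 0.9 ] | 2.5 196 [0.09 0.65] | 
3.0 420 [0.03 1.29] | 3.0 196 [0.06 1.37] | 3.0 196 [0.12 1.13] |
```

Run:
```python
from h import *
np.set_printoptions(precision=1,suppress=True)
s=bot.get_state()
bot.move_linear([264.3,593.8,360],200)
bot.move_to([545,35,360],[np.pi,0,2.9])
i=bot.camera_info("wrist"); save("wrist","w1")
P={}
for t,z in(("dial_grip",196),("release_grip",196),("cup_center",24.5),("dispenser",0),("nut0_center",100)):
    for r in bot.place_of("wrist",t)[:2]: print(t,np.array(r["position"]),round(r["confidence"],2),atz("wrist",r["position"],z,i))
for t in("dial_grip","release_grip"):
    for r in bot.masks_of("wrist",t)[:1]:
        m=r["mask"].astype(np.uint8); print(t,m.sum(),cv2.minAreaRect(cv2.findNonZero(m)))
print(bot.get_state()["time_s"])
```

```text
dial_grip [260.5 248.5] 0.75 [564.8 -26.1 196. ]
release_grip [230.  379.4] 0.94 [564.7  86.4 196. ]
dispenser [201.5 315.8] 0.93 [567.7  31.7   0. ]
dial_grip 10996 ((267.0000305175781, 218.00001525878906), (132.37521362304688, 129.6919403076172), 63.43495178222656)
release_grip 2569 ((368.8681945800781, 219.1748046875), (101.40066528320312, 49.23474884033203), 46.80874252319336)
4.5667
```

View pics/w1.png

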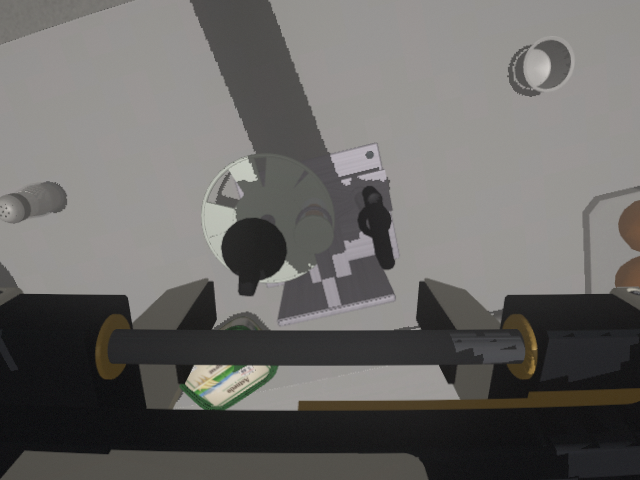

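The picture shows the wing running from (370,192) to (388,265) and the dial skirt centred near (254,248) with the bar end at (247,290). I enhance the dial to find its bar.

Run:
```python
from h import *
np.set_printoptions(precision=1,suppress=True)
a=cv2.imread("pics/w1.png")[170:320,200:420].astype(float)
b=np.clip((a/255)**0.4*255*1.2-30,0,255).astype(np.uint8)
b=np.clip(a*4,0,255).astype(np.uint8)
cv2.imwrite("pics/crop1.png",cv2.resize(b,(800,545),interpolation=cv2.INTER_CUBIC))
for n,p in dict(w_near=(192,370),w_far=(265,388),dialend=(290,247)).items(): print(n,atz("wrist",p,206),atz("wrist",p,189))
```

```text
w_near [529.9  83.  206. ] [533.4  84.7 189. ]
w_far [592.6  85.3 206. ] [599.8  87.1 189. ]
dialend [586.5 -33.5 206. ] [593.3 -38.6 189. ]
```

View pics/crop1.png

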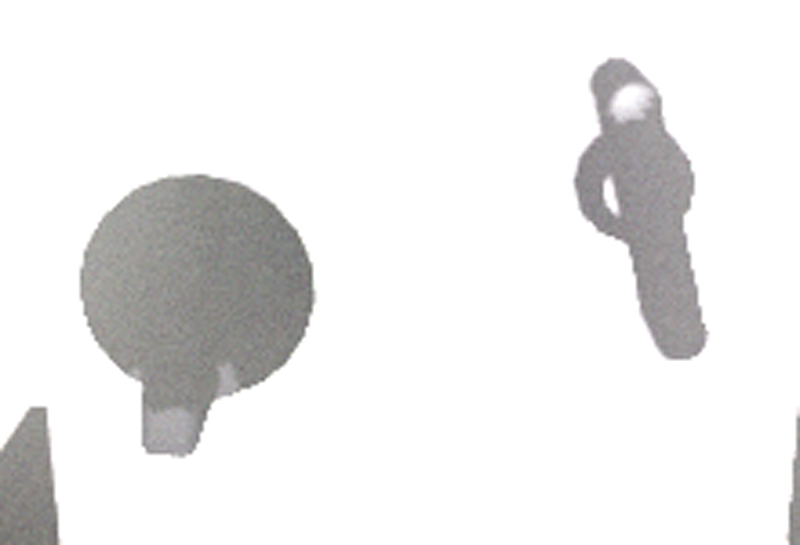

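Run:
```python
from h import *
np.set_printoptions(precision=2,suppress=True)
ax=atz("wrist",(248.4,254.2),172)
for z in(172,168): print("dial axis",z,atz("wrist",(248.4,254.2),z))
e=atz("wrist",(294.5,246),206); d=(e-ax)[:2]; print("bar end",e,np.linalg.norm(d),np.arctan2(d[1],d[0]))
r=atz("wrist",(230,379.4),196)
we=atz("wrist",(268.5,388),206); d=(we-r)[:2]; print("wing",r,we,np.linalg.norm(d),np.arctan2(d[1],d[0]))
wn=atz("wrist",(186,368.3),172); print("near",wn, (we+wn)/2)
print("axis sep",np.linalg.norm((r-ax)[:2]), "yaw",np.arctan2(-(r-ax)[0],(r-ax)[1]))
```

```text
dial axis 172 [562.31 -25.48 172.  ]
dial axis 168 [563.44 -26.45 168.  ]
bar end [590.24 -35.52 206.  ] 29.685245173682773 -0.3452584843907683
wing [564.79  85.19 196.  ] [595.67  84.77 206.  ] 30.882564961082924 -0.013720563119969751
near [531.4  85.9 172. ] [563.53  85.34 189.  ]
axis sep 110.69899727460172 yaw -0.022365816892541846
```

Run:
```python
from h import *
np.set_printoptions(precision=2,suppress=True)
X,Y=563,-26; y0=np.pi-0.345
bot.move_to([X,Y,250],[np.pi,0,y0])
bot.move_linear([X,Y,194],120)
s=bot.get_state(); print(s["tcp_pos"],s["ft_force"],s["time_s"])
bot.grip(5); s=bot.get_state(); print(s["grip_width"],s["grip_force"],s["ft_force"],s["torque"],s["time_s"])
for d in(.15,.5,1.0):
    try: bot.move_linear([X,Y,194],60,[np.pi,0,y0-d])
    except bot.MotionError as e: print(e); bot.move_to([X,Y,194],[np.pi,0,y0-d])
    s=bot.get_state(); print(d,s["tcp_pos"],s["grip_width"],s["ft_force"],s["torque"],s["time_s"])
```

```text
[563.83 -25.41 195.16] [ 0.42 -0.4  -0.48] 5.7583
13.862188070657837 29.990145564079285 [-0.4  -0.07 -1.22] [-0.   -0.   -0.05] 6.9417
0.15 [563.08 -25.81 193.95] 14.151285429119788 [ 0.7   0.17 -0.3 ] [ 0.06 -0.07 -0.04] 7.2417
0.5 [563.46 -25.27 193.96] 13.727896894034085 [ 1.93  2.56 -1.91] [ 0.47 -0.56 -0.06] 7.7417
1.0 [564.34 -24.84 193.99] 13.583907663519792 [ 6.45  3.73 -5.28] [ 0.6  -1.14 -0.06] 8.3917
```

Run:
```python
from h import *
np.set_printoptions(precision=2,suppress=True)
X,Y=565,-24.5; y0=np.pi-0.345
def go(d):
    bot.move_linear([X,Y,194],60,[np.pi,0,y0-d])
    s=bot.get_state(); print(round(d,2),s["tcp_pos"],s["grip_width"],s["ft_force"],s["torque"],s["eef_rot"][2],s["time_s"]); return s["torque"][2]
for d in(1.4,1.8,2.1): go(d)
while d<2.55:
    d+=.05
    if abs(go(d))>.5: break
```

```text
1.4 [565.24 -24.8  194.01] 13.896765446380469 [ 3.5   0.6  -2.49] [ 0.01 -0.61 -0.04] 1.4001214917664722 8.9417
1.8 [565.94 -25.07 194.02] 13.836662852801927 [ 6.07 -0.29 -5.61] [-0.15 -1.01 -0.04] 0.9982655420811102 9.4917
2.1 [566.37 -25.46 194.  ] 14.226768605740478 [ 7.7  -1.83 -6.16] [-0.27 -1.23 -0.05] 0.6979122110303921 9.9417
2.15 [566.44 -25.57 194.05] 14.020269272795192 [ 8.64 -1.32 -7.44] [-0.28 -1.32 -0.07] 0.6477432333649458 10.1917
2.2 [566.5  -25.61 194.05] 13.790871969579648 [ 8.78 -0.92 -7.69] [-0.33 -1.36 -0.02] 0.597808835863364 10.4417
2.25 [566.55 -25.71 194.02] 13.85312098559485 [ 8.23 -2.09 -8.07] [-0.37 -1.38 -0.05] 0.5476441292935663 10.6917
2.3 [566.58 -25.71 194.05] 13.973465939668614 [ 7.58 -1.9  -7.38] [-0.56 -1.42  0.82] 0.5002117969604174 10.9417
```

Hard stop felt (torque +0.82 N m at 2.30 rad of turn). Release, rise and check.

Run:
```python
from h import *
np.set_printoptions(precision=2,suppress=True)
bot.grip(60); bot.move_linear([566,-25.5,260],150)
bot.move_to([555,45,340],[np.pi,0,np.pi-0.03])
i=bot.camera_info("wrist"); a=save("wrist","w2")
for c in("wrist",):
  for t in("dial_grip","release_grip"):
    for r in bot.place_of(c,t)[:1]: print(t,r["position"],r["confidence"],atz(c,r["position"],196,i))
b=np.clip(a[130:330,180:447,::-1].astype(float)*4,0,255).astype(np.uint8)
cv2.imwrite("pics/crop2.png",cv2.resize(b,(800,600),interpolation=cv2.INTER_CUBIC))
print(bot.get_state()["time_s"])
```

```text
dial_grip [243.8, 223.8] 0.71 [565.47 -26.18 196.  ]
release_grip [236.5, 368.9] 0.91 [562.98  86.67 196.  ]
14.6
```

View pics/crop2.png

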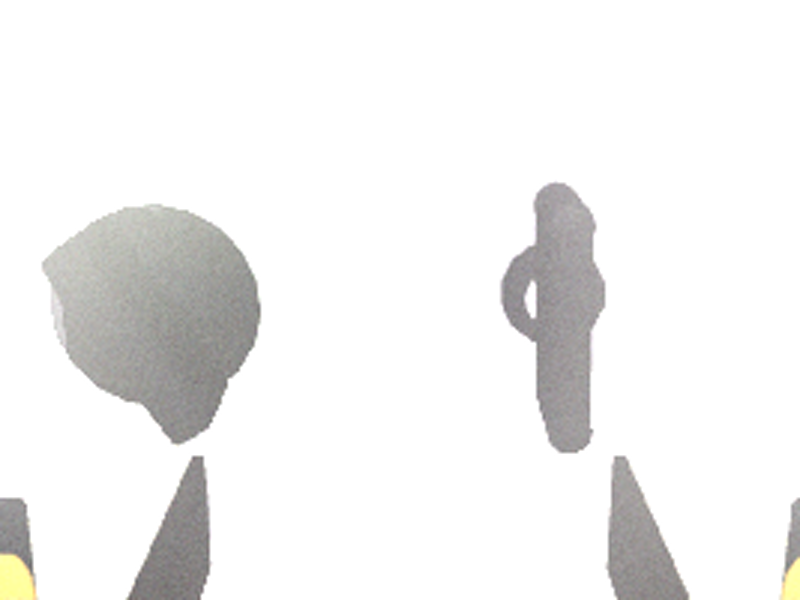

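The dial bar has turned, with its far end at about crop (190,437). I fit a bar and skirt silhouette, and the wing, to the dark mask to check the angles.

```bash
cat > fit.py <<'E'
from h import *
from scipy.optimize import minimize
def proj(i,P):
    T=np.array(i["camera_from_world"]); r,_=cv2.Rodrigues(T[:3,:3])
    return cv2.projectPoints(np.array(P,float),r,T[:3,3],np.array(i["mtx"]),np.array(i["dist_coeffs"]))[0][:,0]
def hull(m,i,P): cv2.fillConvexPoly(m,cv2.convexHull(np.round(proj(i,P)*8).astype(np.int32)),1,shift=3)
def bar(x,y,a,L,W):
    c,s=np.cos(a),np.sin(a)
    return [(x+c*u-s*v,y+s*u+c*v,z) for u in(-L/2,L/2) for v in(-W/2,W/2) for z in(172,206)]
def fit(dark,i,x,y,L,W,skirt,roi,angs):
    best=(0,)
    for a in angs:
        def f(p):
            m=np.zeros(dark.shape,np.uint8); hull(m,i,bar(p[0],p[1],a,L,W))
            if skirt: hull(m,i,[(p[0]+30*np.cos(t),p[1]+30*np.sin(t),z) for t in np.arange(0,6.28,.1) for z in(166,172)])
            r=roi; A=m[r]>0; B=dark[r]; return -(A&B).sum()/(A|B).sum()
        s=minimize(f,[x,y],method="Nelder-Mead",options=dict(initial_simplex=[[x,y],[x+4,y],[x,y+4]],xatol=.2))
        if -s.fun>best[0]: best=(-s.fun,a,s.x)
    return best
E
python3 - <<'E'
from fit import *
i=bot.camera_info("wrist"); g=cv2.imread("pics/w2.png").max(2)
dark=g<45
print("dial",fit(dark,i,565,-26,60,14,True,np.s_[170:280,185:280],np.arange(0.2,1.1,.05)))
print("wing",fit(dark,i,565,86,67,12,False,np.s_[170:290,340:390],np.arange(-.15,.15,.02)))
E
```

```text
dial (np.float64(0.6289968269465462), np.float64(0.2), array([573.68737793, -18.55407715]))
wing (np.float64(0.7116257947320618), np.float64(0.049999999999999906), array([565.67624664,  86.70832825]))
```

Run:
```python
from fit import *
i=bot.camera_info("wrist"); g=cv2.imread("pics/w2.png").max(2)
dark=g<64
print("dial",fit(dark,i,565,-26,60,14,True,np.s_[185:281,185:275],np.arange(0.2,1.1,.05)))
print("wing",fit(dark,i,565,86,67,12,False,np.s_[180:290,340:390],np.arange(-.15,.15,.02)))
```

```text
dial (np.float64(0.9040632054176072), np.float64(0.44999999999999996), array([564.9876709 , -25.56134033]))
wing (np.float64(0.7366327883340699), np.float64(0.009999999999999926), array([564.39648438,  85.94921875]))
```

Run:
```python
from h import *
np.set_printoptions(precision=2,suppress=True)
X,Y=565.3,86; y0=np.pi
def go(d,v=40):
    bot.move_linear([X,Y,194],v,[np.pi,0,y0-d])
    s=bot.get_state(); print(round(d,2),s["tcp_pos"],s["grip_width"],s["ft_force"],s["torque"],s["eef_rot"][2],s["time_s"]); return s["torque"][2]
bot.move_to([X,Y,255],[np.pi,0,y0])
bot.move_linear([X,Y,194],120)
bot.grip(5); s=bot.get_state(); print(s["grip_width"],s["grip_force"],s["ft_force"],s["torque"])
for d in(.3,.6,.9,1.0): go(d)
while d<1.25:
    d+=.04
    if abs(go(d))>.5: break
bot.pause(1.5); save("side","hold_side"); save("scene","hold_scene")
for c in("scene","side"):
    for r in bot.place_of(c,"nut0_center")[:5]: print(c,np.round(r["position"]),round(r["confidence"],2))
print(bot.get_state()["torque"],bot.get_state()["time_s"])
a=cv2.imread("pics/hold_scene.png")[190:310,240:380];b=cv2.imread("pics/hold_side.png")[210:330,280:420]
cv2.imwrite("pics/crop3.png",cv2.resize(np.hstack([a,b]),(800,343),interpolation=cv2.INTER_CUBIC))
```

```text
11.549141416624487 29.99917834997177 [-0.15 -2.96  1.52] [-0.41  0.07  0.04]
0.3 [565.27  85.14 193.97] 11.788743609871 [-0.87 -4.67  1.26] [-0.82  0.13 -0.01] 2.8439608657543056 16.9917
0.6 [565.21  85.04 193.97] 11.98054824782871 [-0.45 -5.59  2.03] [-1.07  0.1   0.07] 2.5456406147464805 17.4417
0.9 [565.08  84.87 193.95] 11.639295006750338 [-1.86 -6.31  2.59] [-1.12  0.26  0.12] 2.245669218369625 17.8917
1.0 [565.03  84.83 193.94] 11.657479201475576 [-1.27 -6.1   1.77] [-1.12  0.33  0.1 ] 2.145301118613768 18.1417
1.04 [565.03  84.84 193.96] 11.58351426191738 [-1.49 -5.94  3.06] [-1.19  0.29  0.18] 2.1056020416621344 18.3917
1.08 [565.03  84.84 193.99] 11.902446547758329 [-1.92 -5.43  2.51] [-1.16  0.34  0.04] 2.065642473374628 18.6417
1.12 [565.01  84.81 193.95] 11.189067769929672 [-1.32 -5.27  1.91] [-1.19  0.32  0.35] 2.0263189231657934 18.8917
1.16 [565.02  84.85 193.97] 11.693056242445355 [-2.28 -5.77  2.27] [-1.27  0.43  0.71] 1.9874122669783079 19.1417
[-1.23  0.38  0.66] 20.8417
```

View pics/crop3.png

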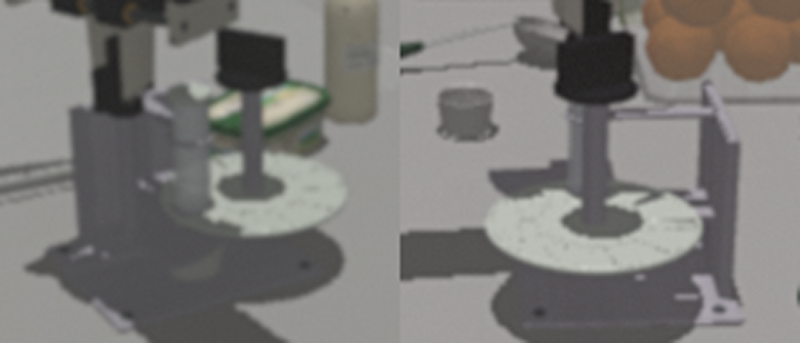

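The knob is at its stop. The tube at (190,150) in the left crop looks empty. I compare it with the first picture, with saturation boosted.

Run:
```python
import cv2,numpy as np
o=[]
for n in("scene0","hold_scene"):
    a=cv2.imread(f"pics/{n}.png")[205:305,255:375].astype(float)
    m=a.mean(2,keepdims=True); a=np.clip((m+(a-m)*3)*1.6,0,255).astype(np.uint8)
    o.append(cv2.resize(a,(400,333),interpolation=cv2.INTER_CUBIC))
cv2.imwrite("pics/cmp.png",np.hstack(o))
```

```text
(no output)
```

View pics/cmp.png

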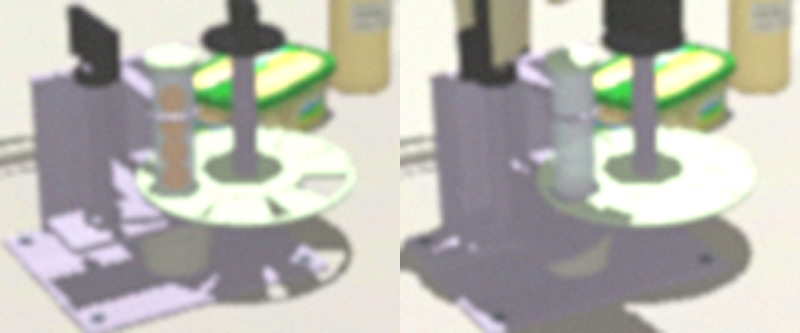

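The nuts seen at (172,100–185) in the first picture have left the tube. I turn the knob back, let go and back off, then check.

Run:
```python
from h import *
np.set_printoptions(precision=2,suppress=True)
X,Y=565.3,85.5
for d in(.6,.1): bot.move_linear([X,Y,194],40,[np.pi,0,np.pi-d])
bot.grip(70); bot.pause(.5)
bot.move_linear([X,Y,270],120)
bot.move_to([400,80,300],[np.pi,0,np.pi])
# look low under the disc from the front: tool tilted forward
for tilt in(.7,.6,.5,.4):
    ok=None
    for sg in(1,-1):
        from scipy.spatial.transform import Rotation as R
        r=(R.from_rotvec([0,-sg*tilt,0])*R.from_euler("xyz",[np.pi,0,np.pi])).as_euler("xyz")
        q=bot.ik([400,60,300],r)
        if sg==1 and q is not None: ok=r;break
    if ok is not None: break
print(tilt,ok,bot.get_state()["time_s"])
if ok is not None: bot.move_to([400,60,300],ok)
save("wrist","end_w");save("scene","end_s")
for c in("wrist","scene"):
    for t in("nut0_center","cup_center","release_grip"):
        for r in bot.place_of(c,t)[:5]: print(c,t,np.round(r["position"]),round(r["confidence"],2))
a=cv2.imread("pics/end_s.png")[200:305,255:375];b=cv2.imread("pics/end_w.png")
cv2.imwrite("pics/end.png",np.hstack([cv2.convertScaleAbs(cv2.resize(a,(400,350)),alpha=1.5),cv2.convertScaleAbs(cv2.resize(b,(400,350)),alpha=1.5)]))
print(bot.get_state()["time_s"])
```

```text
0.4 [3.14 0.4  3.14] 25.2417
wrist cup_center [226. 292.] 0.57
wrist release_grip [340. 344.] 0.56
scene nut0_center [213. 284.] 0.16
scene cup_center [278. 306.] 0.7
scene release_grip [214. 283.] 0.55
scene release_grip [281. 306.] 0.16
26.1
```

View pics/end.png

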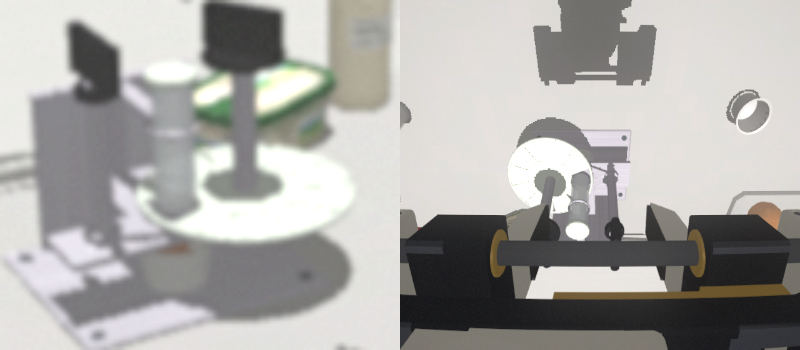

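The cup still stands under the outlet at (178,265), with brown nuts showing over its rim. The tube is empty, the wing is back at rest and the bystanders look undisturbed. I hand the job in.

```bash
python3 -c "
from station import bot
print(bot.sign_off())"
```

```text
the job is handed in; nothing more can be done
None
```

Job handed in at about 26 s of the 64 s allowed: the dial is at its end stop, the tube is empty with nuts visible in the cup (I could not count all four in the pictures), and the knob has sprung back; the cup, shaker and spare cup look undisturbed.

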